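Turn the end cover on to the alignment bar and clamp it

TASK

The round end cover lying in the assembly fixture was dropped in at any old angle. Turn it in its nest with the fingertips, pressing only lightly on its face, until the sprung alignment bar has dropped in and lies flush along the cover's flat, then push the toggle clamp's handle all the way down so that its rubber foot holds the cover. Leave everything else on the bench where it lies.

Things in the scene. Friction and masses are not known exactly. Their poses are not given: they have to be found in the camera images.
- fixture: assembly fixture, fixed: dark steel base plate 245 x 235 x 20 mm on levelling feet, its underside 10 to 26 mm above the bench. Origin on the nest's axis at the underside; x points to the alignment bar, y to the toggle clamp, z up. The nest is a 76 x 76 mm block, its top 30 mm above the origin. The bar's guide block, at x = 105 to 131 mm, rises to 54 mm above the origin
- disc: the end cover in the nest: aluminium disc 110 mm across (too wide to grip), 12 mm thick, 0.29 to 0.47 kg, with one flat 60 mm long, 46 mm from its axis. Origin on its axis at the underside of the flange; its x axis points square to the flat. A 50 mm pilot holds it in the nest's bore (0.5 mm play), so it only turns. It starts 0.8 rad or more off; aligned when its x points along the fixture's x
- nest_face (a point): centre of the cover's top face, 42 mm above the fixture's origin. The face is smooth (bolt holes are only marks). About 4 N of sideways push 40 mm from the axis turn the cover: 8 to 12 N of steady pressure carry it round if the fingertips move slowly (about 20 mm/s), with less they skid; touch down slowly (about 5 mm/s): over 18 N marks the face
- bar (a joint): travel of the alignment bar towards the cover, m: 0 to 0.002 while it rides on the round rim, about 0.010 when flush on the flat. A spring pushes it with about 5 N; it needs no handling. Within some 8 degrees of square the bar draws the flat flush by itself once the fingertips let go; further off it may stay on the flat's corner
- bar_face (a point): middle of the upper edge of the alignment bar's working face; the bar is a steel block 14 mm thick (fixture x), 56 mm long (fixture y), 20 mm high, its top 3 mm above the cover's face
- clamp_handle (a joint): swing of the toggle clamp's handle, rad: 0 open as it starts (rising 63 degrees from level, leaning away from the cover), 1.10 fully down (level, pointing along the fixture's +y). Takes about 3 N at the grip, up to 10 N at the end as the foot meets the cover, and stays where it is left
- clamp_hinge (a point): the handle's hinge: 114 mm along the fixture's y from the nest's axis, 64 mm above the fixture's origin; the hinge line runs along the fixture's x
- clamp_grip (a point): point in the middle of the handle's thickness, 95 mm from its hinge; the rubber grip is 20 mm wide (fixture x), 16 mm thick and runs from 29 to 117 mm from the hinge
- clamp_arm: the clamp's arm, 68 mm long, driven by the handle: upright beside the cover when open (top 130 mm above the fixture's origin, 60 to 100 mm from the nest's axis in y), it comes down as the handle goes down and its rubber foot, 14 mm across, lands on the cover 28 mm from the axis. Origin at its hinge, 92 mm along the fixture's y and 60 mm above the fixture's origin
- spare_cover: bystander: a second, identical end cover lying upside down (pilot up) on the bench beside the fixture; origin under its centre; leave it
- spanner: bystander: flat steel open-ended spanner, 160 mm long, lying on the bench by the fixture's near left corner; origin at its middle; leave it
- mallet: bystander: soft-faced mallet with a wooden handle, 260 mm, lying on the left of the bench; leave it
- screwdriver: bystander: screwdriver with a blue handle, 190 mm; leave it
- punch: bystander: steel pin punch, 125 mm; leave it
- tin: bystander: small round grease tin, 56 mm across, 18 mm high; leave it
- housing0: bystander: black plastic housing, 125 x 30 x 26 mm; leave it
- housing1: bystander: the other black plastic housing, same size; leave it
- clip_tray: bystander: small grey tray of steel clips, 100 x 130 x 28 mm; leave it
Not all that is in view belongs to the job. Leave any pink look-alike of the disc alone.

How it is judged:
By the outcome, as a careful person would: the job done as asked, in the order asked, and still so for the second after the job is handed in, with the robot touching nothing.
It also fails if it takes over 70 s, if anything falls off the work surface, if the arm or the gripper's body presses on something with over 40 N, if the wrist force passes 120 N, or if a joint passes its speed limit or range.

ROBOT

A 6-joint arm with a two-finger parallel gripper is mounted at the origin on the work surface. World frame = base frame: x ahead of the robot, y to its left, z up, the work surface at z = 0. Lengths are in m, angles in rad, forces in N, time in s.
With the tool pointing down it reaches from about 0.425 to 0.95 m from the base axis. Payload 3.5 kg.
Tool frame: the origin (TCP) lies between the finger pads; the fingertips stand 22 mm ahead of it and the grasp point (between the pads) lies 3 mm ahead of it (ctrl.nose_length is the z of the fingertips in the tool frame, in m); z points along the fingers, y is the line along which they close (so a half turn about z gives the same grasp; the last joint's range is limited). The gripper opens to 85 mm and grips with 20 to 120 N. Pads are 22 mm wide; open, the fingers measure 114 mm over their backs; the gripper's body (76 mm by 85 mm) begins 54 mm behind the grasp point. The pads swing forward as they close: fully open they stand 13 mm farther back than shut.
Start: joints at [-1.409, 0.286, 1.577, -0, 1.279, -0.15], TCP at [0.207, -0.642, 0.253] pointing down, gripper open.
Joint ranges: [-2.77, 2.77], [-0.9, 2.22], [0.21, 2.48], [-1.53, 4.67], [0.24, 2.81], [-2.84, 2.84]. Speed limits (rad/s): [2.79, 2.79, 3.14, 3.14, 3.14, 3.14].

INTERFACE

Orientations are given as a unit quaternion [x, y, z, w].
In Python, from plant import ctrl gives the robot as it stands. The module is installed in compiled form; this text tells all that it offers.
- The arm moves only by the tool send_rows, never from a script. Its argument "rows" is text: rows parted by semicolons, each of 7 numbers parted by spaces: the turn, a rotation vector about the tool's x, y, z in fractions of the full range, 1 being 180 degrees, then the shift along the tool's x, y, z in a scale on which 1.0 is 800 mm, then the opening, from -1 (shut) to 1 (fully open). A call has 1 to 8 rows; each row is the pose to reach, as a shift and turn from the pose commanded when the call began, along the tool's axes at that moment; what a row does not reach only later rows make up. A row lasts 1/8 s, in which the tool goes at most 62.5 mm and 10.7 degrees, less where a joint would pass 70% of its speed; a pose out of reach is approached as far as the arm can. A shift or turn number past 1, either way, is cut back to 1. A call with a gripper value outside its range is refused whole. The fingers move at their own pace and stop on an object; "grip_force" is the grip in N (left out, the last holds). Time passes only in rows, so rows that repeat a pose let the fingers close. It gives the time, the measured TCP pose, the force, the opening and the grip force at its end, in the units of the state.
- ctrl.get_state(): the state, without advancing time (a new reading comes with each control period).
- ctrl.read_camera(name): name is "side" or "top"; returns a dict with "color" (420x560x3 uint8, red, green, blue), "fx", "fy", "cx", "cy" (pixels), "extrinsics" (4x4, takes a point from world to camera coordinates). Camera axes: x right, y down, z forward; pixel columns grow to the right and rows downward; lengths in m; the calibration is good to about 2 mm. A picture is of the moment at which its call begins. There is no depth.
- ctrl.sign_off(): hands the job in; it is judged then, once.
Trained networks look in a picture, given as the dict that the camera call returned (one of the last four; its "shot" number tells which), for a name from the list of things; names that differ only in an ending like _2 or _b are one class to them, and where a whole thing is asked for, a point or a joint stands for the part that bears it (a point fixed in the world has none). Each returns a list of dicts, best first, with "p" (0 to 1); they miss things now and then, are a little off and sometimes report something else, mostly with a low value. They report only what shows in the picture. A call takes as long as a camera call. They do not tell look-alikes from the thing itself.
- ctrl.look_for(picture, target): "position" ([x, y, z] in m, in the coordinates of the camera as it stood for that picture, good to about 4 mm: the middle of the surface that is visible of it).
The state is a dict: "time": time; "qpos": joint angles; "dq": joint speeds; "joint_efforts": joint torques, N m; "eef_pos": TCP position; "tcp_rot": TCP orientation; "contact_force": force on the tool from outside, world axes, zero at the start; "wrist_torque": the same for the moment, N m; "opening": opening from 0.0 (shut) to 1.0 (fully open); "finger_force": force on a finger pad.
Only numpy, scipy, OpenCV 4.12 (cv2) and the standard library are available. Lean on these libraries where they do the work, as an engineer would, in place of code of your own. Each camera call takes 0.05 s, during which the arm holds its last target. There are 200 camera calls.

## Working session

There is one attempt and no reset: what is moved stays moved. The work goes in short steps, Python scripts to look and compute and a tool call to move; the robot and the scene stay as the last step left them, time stands still between calls to the robot, and variables do not carry over. Pictures are saved under pics/ and viewed, at most 10 in all, crops included, and the job is handed in when it is done.

Besides the shell and the picture viewer there is one more tool, called after "Emit:" as name(argument=value, ...), one argument or row to a line, values as JSON. send_rows: Moves the arm, as the interface text tells. Its arguments: {"type":"object","properties":{"rows":{"type":"string"},"grip_force":{"type":"number"}},"required":["rows"]}

```bash
mkdir -p pics
cat > h.py <<'E'
import numpy as np, cv2
from plant import ctrl
from scipy.spatial.transform import Rotation as R
def ray(pic,uv):
    E=np.array(pic["extrinsics"]);d=np.array([(uv[0]-pic["cx"])/pic["fx"],(uv[1]-pic["cy"])/pic["fy"],1.])
    return -E[:3,:3].T@E[:3,3], E[:3,:3].T@d
def onz(pic,uv,z):
    o,d=ray(pic,uv); return o+d*(z-o[2])/d[2]
def proj(pic,p):
    E=np.array(pic["extrinsics"]);c=E[:3,:3]@np.array(p)+E[:3,3]
    return np.array([pic["fx"]*c[0]/c[2]+pic["cx"],pic["fy"]*c[1]/c[2]+pic["cy"]])
def world(pic,c):
    E=np.array(pic["extrinsics"]);return E[:3,:3].T@(np.array(c)-E[:3,3])
def save(pic,n): cv2.imwrite("pics/"+n,pic["color"][:,:,::-1])
E
python3 - <<'E'
from h import *
np.set_printoptions(precision=4,suppress=True)
for n in("top","side"):
    p=ctrl.read_camera(n);save(p,n+"0.png");print(n,p["fx"],p["fy"],p["cx"],p["cy"],np.array(p["extrinsics"]).tolist())
    for t in("disc","fixture","nest_face","bar_face","clamp_hinge","clamp_grip","clamp_arm","spare_cover"):
        for r in ctrl.look_for(p,t)[:3]:
            w=world(p,r["position"]);print(t,round(r["p"],2),w,proj(p,w))
s=ctrl.get_state();print(s["eef_pos"],s["tcp_rot"],s["time"],s["opening"],ctrl.nose_length,s["contact_force"])
E
```

```text
top 452.0376356638307 452.0376356638307 276.9271401020564 209.38004381537021 [[0.006045164786719219, -0.9999800530950774, 0.0018301351501374121, 0.005018669083462641], [-0.997321632122132, -0.00616247793333429, -0.07288062820097206, 0.5197411169626307], [0.07289045262548834, -0.0013846579677046307, -0.9973389918369603, 1.7067381273328732], [0.0, 0.0, 0.0, 1.0]]
disc 0.62 [ 0.4048 -0.2112  0.0237] [334.6425 239.8871]
disc 0.57 [ 0.3527 -0.0129  0.0239] [282.2449 253.3774]
fixture 0.61 [0.6071 0.014  0.033 ] [275.5327 186.1743]
fixture 0.56 [ 0.6001 -0.5117  0.0088] [411.9365 189.6112]
nest_face 0.93 [0.6052 0.0157 0.0332] [275.085  186.6426]
bar_face 0.77 [ 0.6378 -0.0186  0.0504] [284.2532 177.5543]
bar_face 0.22 [0.671  0.3824 0.0202] [179.6674 169.4392]
clamp_hinge 0.18 [0.6065 0.0152 0.0352] [275.2147 186.2486]
clamp_grip 0.67 [0.5281 0.0938 0.1498] [252.7629 204.1676]
clamp_arm 0.63 [0.5232 0.0965 0.1522] [251.9543 205.4922]
clamp_arm 0.55 [0.536  0.0458 0.1396] [266.4317 202.2611]
spare_cover 0.57 [ 0.5462 -0.3492  0.0124] [370.0864 203.2042]
side 381.2333900377008 381.233390037
[... 495 characters left out ...]
ure 0.61 [0.5876 0.0352 0.034 ] [257.2729 217.1739]
nest_face 0.77 [0.5919 0.036  0.0306] [256.0732 217.3281]
bar_face 0.58 [ 0.6415 -0.0313  0.0517] [259.4241 192.3861]
bar_face 0.42 [0.5644 0.3421 0.013 ] [181.7768 294.2231]
clamp_hinge 0.44 [0.5228 0.1039 0.1599] [255.464  213.6058]
clamp_grip 0.51 [0.5246 0.1062 0.1568] [254.38   214.5585]
clamp_arm 0.46 [0.5387 0.0433 0.1255] [267.1173 206.4375]
spare_cover 0.58 [ 0.5464 -0.345   0.0166] [341.9432 164.4607]
spare_cover 0.38 [0.5412 0.5357 0.0249] [119.9881 354.5226]
spare_cover 0.35 [0.5911 0.0362 0.0324] [256.2067 217.1148]
[ 0.2071 -0.6424  0.2534] [ 0.9879  0.1552 -0.      0.    ] 0.9 0.994917856452513 0.022 [ 0.0601 -0.3189  0.4467]
```

Run:
```python
import cv2
a=cv2.imread("pics/top0.png")[100:290,150:420];cv2.imwrite("pics/top0c.png",cv2.resize(a,(0,0),fx=2.9,fy=2.9,interpolation=cv2.INTER_CUBIC))
a=cv2.imread("pics/side0.png")[120:330,150:420];cv2.imwrite("pics/side0c.png",cv2.resize(a,(0,0),fx=2.8,fy=2.8,interpolation=cv2.INTER_CUBIC))
```

```text
(no output)
```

View pics/top0c.png

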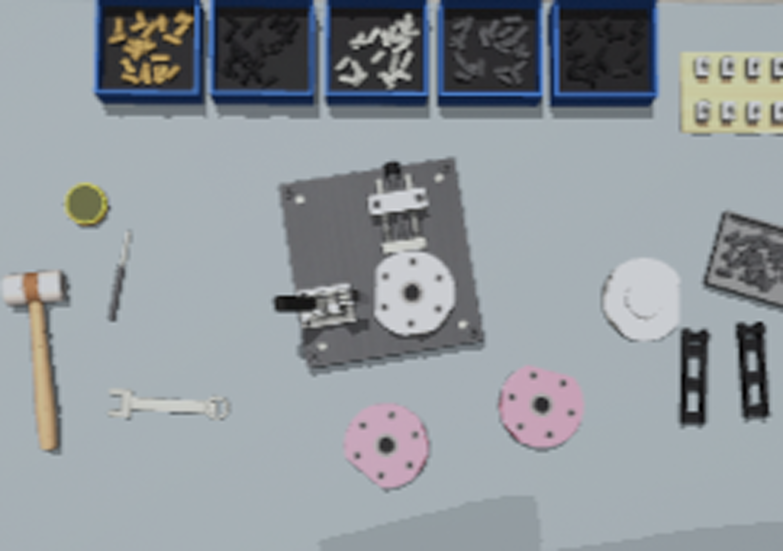

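View pics/side0c.png

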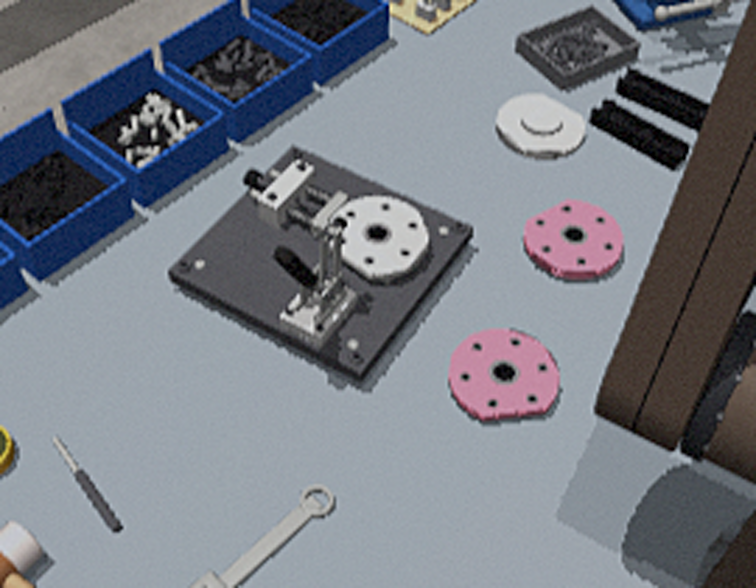

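The top crop shows the cover's hub at full-image pixel (292.1, 200.7) and the side crop shows it at (284.6, 203.2). The bar lies towards world +x, the clamp is to the left (+y), and the fixture's yaw is about 9°. Next I triangulate the hub and rectify the face to find the flat.

```bash
cat >> h.py <<'E'
def tri(obs):
    A=np.zeros((3,3));b=np.zeros(3)
    for p,uv in obs:
        o,d=ray(p,uv);d=d/np.linalg.norm(d);M=np.eye(3)-np.outer(d,d);A+=M;b+=M@o
    x=np.linalg.solve(A,b);return x,[np.round(proj(p,x)-uv,2) for p,uv in obs]
def rect(pic,c,yaw,half=0.09,ppm=3000):
    n=int(2*half*ppm);ii=(np.arange(n)-n/2)/ppm   # image up = fixture x, left = fixture y
    fx,fy=np.meshgrid(-ii,-ii,indexing='ij');ca,sa=np.cos(yaw),np.sin(yaw)
    P=np.stack([c[0]+ca*fx-sa*fy,c[1]+sa*fx+ca*fy,np.full_like(fx,c[2])],-1).reshape(-1,3)
    E=np.array(pic["extrinsics"]);q=P@E[:3,:3].T+E[:3,3]
    u=(pic["fx"]*q[:,0]/q[:,2]+pic["cx"]).reshape(n,n).astype(np.float32);v=(pic["fy"]*q[:,1]/q[:,2]+pic["cy"]).reshape(n,n).astype(np.float32)
    return cv2.remap(pic["color"],u,v,cv2.INTER_CUBIC)
def hub(pic,c):
    im=rect(pic,c,0,0.014,4000).astype(float).mean(2);w=np.clip(100-im,0,None)
    n=im.shape[0];i=(np.arange(n)-n/2)/4000
    return proj(pic,[c[0]-(w.sum(1)*i).sum()/w.sum(),c[1]-(w.sum(0)*i).sum()/w.sum(),c[2]])
E
python3 - <<'E'
from h import *
np.set_printoptions(precision=4,suppress=True)
T=[ctrl.read_camera("top") for _ in range(2)];S=[ctrl.read_camera("side") for _ in range(2)]
T=dict(T[0],color=np.mean([t["color"].astype(float) for t in T],0).astype(np.uint8));S=dict(S[0],color=np.mean([t["color"].astype(float) for t in S],0).astype(np.uint8))
c,r=tri([(T,(292.1,200.7)),(S,(284.6,203.2))]);print(c,r)
for _ in range(3):
    h1,h2=hub(T,c),hub(S,c);c,r=tri([(T,h1),(S,h2)])
print("hub",c,r)
# guide block centre, plate corners (top view)
for n,uv,z in(("TL",(280,186),.036),("TR",(455,158),.036),("BR",(483,345),.036),("BL",(310,373),.036)):
    print(n,onz(T,(uv[0]/2.9+150,uv[1]/2.9+100),z))
yaw=np.radians(9)
ims=[rect(T,c,yaw,.085,3500),rect(S,c,yaw,.085,3500)]
for im,p in zip(ims,"TS"):
    g=im.astype(float).mean(2);n=g.shape[0]
    out=[]
    for a in range(0,360,8):
        rr=np.arange(.040,.066,.0005);t=np.radians(a)
        i=(n/2-rr*np.cos(t)*3500).astype(int);j=(n/2-rr*np.sin(t)*3500).astype(int)
        k=np.argmin(np.gradient(cv2.GaussianBlur(g[i,j][None],(0,0),2)[0]));out.append(f"{a}:{rr[k]*1e3:.0f}")
    print(p," ".join(out))
cv2.imwrite("pics/rect0.png",cv2.resize(np.hstack(ims),(796,398))[:,:,::-1])
E
```

```text
[ 0.5509 -0.0477  0.0554] [array([-0.18, -0.25]), array([0.38, 0.04])]
hub [ 0.5512 -0.0459  0.0585] [array([-0.1 , -0.14]), array([0.22, 0.02])]
TL [0.6904 0.1249 0.036 ]
TR [ 0.7291 -0.1048  0.036 ]
BR [ 0.4831 -0.1416  0.036 ]
BL [0.4453 0.0832 0.036 ]
T 0:52 8:51 16:53 24:54 32:55 40:55 48:55 56:51 64:48 72:46 80:47 88:48 96:49 104:51 112:56 120:56 128:56 136:56 144:56 152:57 160:57 168:55 176:54 184:55 192:56 200:56 208:56 216:55 224:55 232:54 240:56 248:57 256:56 264:56 272:57 280:57 288:56 296:55 304:56 312:55 320:55 328:55 336:54 344:52 352:52
S 0:54 8:55 16:54 24:54 32:53 40:49 48:53 56:42 64:45 72:49 80:51 88:54 96:55 104:56 112:61 120:60 128:59 136:58 144:58 152:59 160:56 168:54 176:53 184:53 192:55 200:55 208:55 216:53 224:53 232:52 240:54 248:56 256:56 264:56 272:56 280:56 288:57 296:56 304:56 312:56 320:55 328:56 336:56 344:54 352:54
```

View pics/rect0.png

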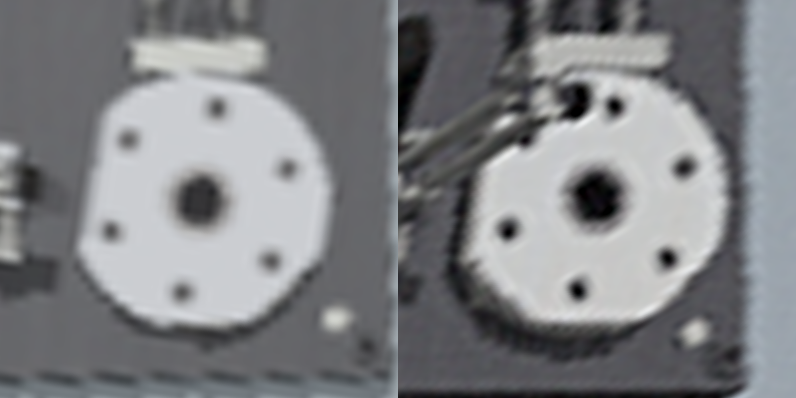

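The flat's normal is at about +80° in the fixture frame (edge radius 46 mm there, and the hole pattern agrees). The cover therefore needs about 80° clockwise turning, with the face at z ≈ 0.058. I'll centre the opened fingers on the axis and turn in strokes, with the finger line kept near the fixture's y.

```bash
cat >> h.py <<'E'
np.set_printoptions(precision=4,suppress=True)
C=np.array([0.5512,-0.0459,0.0585]);YAW=np.radians(9.3)
def fix(y,x=0.,z=0.): # fixture offset from face centre -> world
    c,s=np.cos(YAW),np.sin(YAW);return C+[c*x-s*y,s*x+c*y,z]
def goto(tcp,ang): # print move: tool y at fixture angle ang deg (mod 180)
    s=ctrl.get_state();q=R.from_quat(s["tcp_rot"]);d=q.inv().apply(np.array(tcp)-s["eef_pos"])
    y=q.apply([0,1,0]);cur=np.degrees(np.arctan2(y[1],y[0]));t=ang+np.degrees(YAW)
    dw=(t-cur+90)%180-90 # world turn; tool z down -> tool turn = -dw
    print("pos",s["eef_pos"],"toolz",q.apply([0,0,1]),"tooly fixt ang",cur-np.degrees(YAW),"q6",s["qpos"][5])
    print("MOVE rotz %.1f shift mm"%(-dw),d*1e3,"F",s["contact_force"],"t",s["time"],"op",s["opening"])
E
python3 -c "
from h import *
goto(fix(0,0,0.14),115)"
```

```text
pos [ 0.2071 -0.6424  0.2533] toolz [ 0.  0. -1.] tooly fixt ang -81.43597412309343 q6 -0.14998744602919487
MOVE rotz -16.4 shift mm [ 510.4998 -462.2026   54.8224] F [ 0.0917 -0.4485  0.3347] t 1.1 op 0.9999675346807286
```

The manual's scale: shifts go in shares of 800 mm and turns go in shares of 180 degrees. Converting my numbers, 320 mm / 800 = 0.4, -290 mm / 800 = -0.3625, -16.4 degrees / 180 = -0.0911.

Emit:
send_rows(
  rows="0 0 -0.0111 0.05 -0.045 0 0.6;0 0 -0.0222 0.1 -0.09 0 0.6;0 0 -0.0333 0.15 -0.1363 0 0.6;0 0 -0.0444 0.2 -0.1813 0 0.6;0 0 -0.0556 0.25 -0.2263 0 0.6;0 0 -0.0667 0.3 -0.2713 0 0.6;0 0 -0.0778 0.35 -0.3175 0 0.6;0 0 -0.0911 0.4 -0.3625 0 0.6",
)

```text
time: 2.1
eef_pos: [0.4234, -0.2667, 0.2537]
tcp_rot: [0.955, 0.295, 0.0, 0.0]
contact_force: [-0.7, 0.1, 0.4]
opening: 0.798
finger_force: 0.0
```

```bash
python3 -c "
from h import *
goto(fix(0,0,0.14),115)"
```

```text
pos [ 0.4234 -0.2667  0.2537] toolz [ 0.0008 -0.0007 -1.    ] tooly fixt ang -64.97164186922176 q6 0.20645600739517575
MOVE rotz 0.0 shift mm [ 230.0404 -110.2745   55.158 ] F [-0.6803  0.0861  0.4004] t 2.1 op 0.7976643104920274
```

Scaled: 230 mm / 800 = 0.2875, 200 mm / 800 = 0.25.

Emit:
send_rows(
  rows="0 0 0 0.05 -0.0238 0.0063 0.6;0 0 0 0.1 -0.0475 0.0125 0.6;0 0 0 0.15 -0.0713 0.0188 0.6;0 0 0 0.2 -0.095 0.025 0.6;0 0 0 0.25 -0.1188 0.0438 0.6;0 0 0 0.2875 -0.1379 0.0688 0.6;0 0 0 0.2875 -0.1379 0.1 0.6;0 0 0 0.2875 -0.1379 0.1313 0.6",
)

```text
time: 3.1
eef_pos: [0.551, -0.0469, 0.1478]
tcp_rot: [0.955, 0.295, 0.0, 0.0]
contact_force: [-0.1, -0.5, -0.3]
opening: 0.805
finger_force: 0.0
```

Run:
```python
from h import *
goto(fix(0,0,0.03),115)
p=ctrl.read_camera("side");a=p["color"][110:270,190:370];cv2.imwrite("pics/s1.png",cv2.resize(a,(720,640))[:600,:,::-1])
```

```text
pos [ 0.551  -0.0469  0.1478] toolz [ 0.0006 -0.0002 -1.    ] tooly fixt ang -64.95780715425522 q6 0.7029921363300969
MOVE rotz 0.0 shift mm [ 0.7168 -0.7855 59.3277] F [-0.1023 -0.4691 -0.3035] t 3.1 op 0.805432778060828
```

View pics/s1.png

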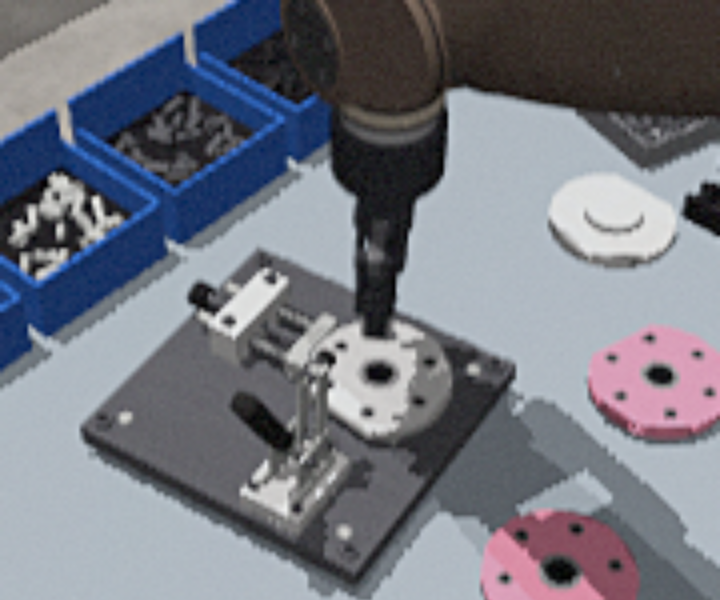

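The gripper hangs centred over the cover, clear of the clamp arm and the bar. Now down.

Scaled: 58 mm / 800 = 0.0725, 57 mm / 800 = 0.0713.

Emit:
send_rows(
  rows="0 0 0 0.0009 -0.001 0.015 0.6;0 0 0 0.0009 -0.001 0.03 0.6;0 0 0 0.0009 -0.001 0.045 0.6;0 0 0 0.0009 -0.001 0.0575 0.6;0 0 0 0.0009 -0.001 0.065 0.6;0 0 0 0.0009 -0.001 0.0688 0.6;0 0 0 0.0009 -0.001 0.0713 0.6;0 0 0 0.0009 -0.001 0.0725 0.6",
)

```text
time: 4.15
eef_pos: [0.551, -0.0466, 0.0905]
tcp_rot: [0.956, 0.295, 0.0, 0.0]
contact_force: [-0.3, -0.4, 0.3]
opening: 0.801
finger_force: 0.0
```

Scaled: 4.8 mm / 800 = 0.006, 4.2 mm / 800 = 0.0053.

Emit:
send_rows(
  rows="0 0 0 0 0 0.0008 0.6;0 0 0 0 0 0.0015 0.6;0 0 0 0 0 0.0023 0.6;0 0 0 0 0 0.003 0.6;0 0 0 0 0 0.0038 0.6;0 0 0 0 0 0.0045 0.6;0 0 0 0 0 0.0053 0.6;0 0 0 0 0 0.006 0.6",
)

```text
time: 5.15
eef_pos: [0.5508, -0.0466, 0.0855]
tcp_rot: [0.956, 0.295, -0.0, -0.0]
contact_force: [0.2, 0.5, 0.5]
opening: 0.803
finger_force: 0.0
```

Scaled: 1.8 mm / 800 = 0.0023, 1.2 mm / 800 = 0.0015.

Emit:
send_rows(
  rows="0 0 0 0 0 0.0008 0.6;0 0 0 0 0 0.0015 0.6;0 0 0 0 0 0.0023 0.6",
)

```text
time: 5.52
eef_pos: [0.5508, -0.0466, 0.0837]
tcp_rot: [0.956, 0.295, 0.0, 0.0]
contact_force: [-0.4, -0.4, 0.1]
opening: 0.799
finger_force: 0.0
```

Scaled: 1.2 mm / 800 = 0.0015, 0.6 mm / 800 = 0.0008.

Emit:
send_rows(
  rows="0 0 0 0 0 0.0008 0.6;0 0 0 0 0 0.0015 0.6;0 0 0 0 0 0.0015 0.6",
)

```text
time: 5.9
eef_pos: [0.5508, -0.0465, 0.0825]
tcp_rot: [0.956, 0.295, -0.0, -0.0]
contact_force: [-0.3, -0.6, -0.2]
opening: 0.802
finger_force: 0.0
```

Scaled: 1.2 mm / 800 = 0.0015, 0.6 mm / 800 = 0.0008.

Emit:
send_rows(
  rows="0 0 0 0 0 0.0008 0.6;0 0 0 0 0 0.0015 0.6;0 0 0 0 0 0.0015 0.6",
)

```text
time: 6.28
eef_pos: [0.5508, -0.0465, 0.0813]
tcp_rot: [0.956, 0.295, -0.0, -0.0]
contact_force: [-0.2, 0.1, -1.2]
opening: 0.798
finger_force: 0.0
```

Scaled: 1.2 mm / 800 = 0.0015, 0.6 mm / 800 = 0.0008.

Emit:
send_rows(
  rows="0 0 0 0 0 0.0008 0.6;0 0 0 0 0 0.0015 0.6;0 0 0 0 0 0.0015 0.6",
)

```text
time: 6.65
eef_pos: [0.5508, -0.0465, 0.0801]
tcp_rot: [0.956, 0.295, -0.0, -0.0]
contact_force: [-0.2, 0.2, 0.8]
opening: 0.798
finger_force: 0.0
```

Scaled: 1 mm / 800 = 0.0013, 0.5 mm / 800 = 0.0006.

Emit:
send_rows(
  rows="0 0 0 0 0 0.0006 0.6;0 0 0 0 0 0.0013 0.6;0 0 0 0 0 0.0013 0.6",
)

```text
time: 7.02
eef_pos: [0.5508, -0.0465, 0.0791]
tcp_rot: [0.956, 0.295, -0.0, -0.0]
contact_force: [0.6, 0.3, -0.2]
opening: 0.795
finger_force: 0.0
```

Scaled: 1.5 mm / 800 = 0.0019, 1 mm / 800 = 0.0013.

Emit:
send_rows(
  rows="0 0 0 0 0 0.0006 0.6;0 0 0 0 0 0.0013 0.6;0 0 0 0 0 0.0019 0.6",
)

```text
time: 7.4
eef_pos: [0.5508, -0.0465, 0.0776]
tcp_rot: [0.956, 0.295, 0.0, -0.0]
contact_force: [0.3, -0.3, -0.4]
opening: 0.799
finger_force: 0.0
```

Scaled: 1.5 mm / 800 = 0.0019, 1 mm / 800 = 0.0013.

Emit:
send_rows(
  rows="0 0 0 0 0 0.0006 0.6;0 0 0 0 0 0.0013 0.6;0 0 0 0 0 0.0019 0.6",
)

```text
time: 7.78
eef_pos: [0.5508, -0.0465, 0.0761]
tcp_rot: [0.956, 0.295, 0.0, 0.0]
contact_force: [0.4, -0.7, 0.3]
opening: 0.801
finger_force: 0.0
```

Scaled: 1.5 mm / 800 = 0.0019, 1 mm / 800 = 0.0013.

Emit:
send_rows(
  rows="0 0 0 0 0 0.0006 0.6;0 0 0 0 0 0.0013 0.6;0 0 0 0 0 0.0019 0.6",
)

```text
time: 8.15
eef_pos: [0.5508, -0.0465, 0.0746]
tcp_rot: [0.956, 0.295, -0.0, -0.0]
contact_force: [0.3, 0.2, 0.3]
opening: 0.8
finger_force: 0.0
```

Scaled: 1.5 mm / 800 = 0.0019, 1 mm / 800 = 0.0013.

Emit:
send_rows(
  rows="0 0 0 0 0 0.0006 0.6;0 0 0 0 0 0.0013 0.6;0 0 0 0 0 0.0019 0.6",
)

```text
time: 8.52
eef_pos: [0.5508, -0.0465, 0.0731]
tcp_rot: [0.956, 0.295, -0.0, 0.0]
contact_force: [-0.5, 1.3, -0.4]
opening: 0.799
finger_force: 0.0
```

Scaled: 1.5 mm / 800 = 0.0019, 1 mm / 800 = 0.0013.

Emit:
send_rows(
  rows="0 0 0 0 0 0.0006 0.6;0 0 0 0 0 0.0013 0.6;0 0 0 0 0 0.0019 0.6",
)

```text
time: 8.9
eef_pos: [0.5508, -0.0465, 0.0716]
tcp_rot: [0.956, 0.295, 0.0, -0.0]
contact_force: [-0.3, -0.6, 0.0]
opening: 0.797
finger_force: 0.0
```

Scaled: 1.5 mm / 800 = 0.0019, 1 mm / 800 = 0.0013.

Emit:
send_rows(
  rows="0 0 0 0 0 0.0006 0.6;0 0 0 0 0 0.0013 0.6;0 0 0 0 0 0.0019 0.6",
)

```text
time: 9.28
eef_pos: [0.5509, -0.0465, 0.0703]
tcp_rot: [0.956, 0.295, -0.0, -0.0]
contact_force: [-1.1, 0.5, 4.0]
opening: 0.8
finger_force: 1.6
```

Scaled: 0.3 mm / 800 = 0.0004.

Emit:
send_rows(
  rows="0 0 0 0 0 0.0004 0.6;0 0 0 0 0 0.0004 0.6",
)

```text
time: 9.52
eef_pos: [0.5509, -0.0465, 0.0703]
tcp_rot: [0.956, 0.295, -0.0, -0.0]
contact_force: [-1.9, 0.8, 4.8]
opening: 0.805
finger_force: 2.4
```

Scaled: 0.8 mm / 800 = 0.001, 0.4 mm / 800 = 0.0005.

Emit:
send_rows(
  rows="0 0 0 0 0 0.0005 0.6;0 0 0 0 0 0.001 0.6;0 0 0 0 0 0.001 0.6",
)

```text
time: 9.9
eef_pos: [0.551, -0.0466, 0.0703]
tcp_rot: [0.956, 0.295, -0.0, -0.0]
contact_force: [-4.6, 0.6, 9.8]
opening: 0.798
finger_force: 4.6
```

Scaled: 23 degrees / 180 = 0.1278.

Emit:
send_rows(
  rows="0 0 0.0111 0 0 0 0.6;0 0 0.0278 0 0 0 0.6;0 0 0.0444 0 0 0 0.6;0 0 0.0611 0 0 0 0.6;0 0 0.0778 0 0 0 0.6;0 0 0.0944 0 0 0 0.6;0 0 0.1111 0 0 0 0.6;0 0 0.1278 0 0 0 0.6",
)

```text
time: 10.9
eef_pos: [0.5496, -0.0472, 0.0703]
tcp_rot: [0.995, 0.098, -0.002, 0.0]
contact_force: [-9.1, -1.6, 12.6]
opening: 0.802
finger_force: 6.2
```

```bash
cat >> h.py <<'E'
def look(n):
    p=ctrl.read_camera("top");q=ctrl.read_camera("side")
    cv2.imwrite("pics/"+n,cv2.resize(np.hstack([rect(p,C,YAW,.085,3500),rect(q,C,YAW,.085,3500)]),(796,398))[:,:,::-1])
    for P in(p,q):
        for r in ctrl.look_for(P,"bar_face")[:1]:
            w=world(P,r["position"])-C;print("bar",r["p"],w[0]*np.cos(YAW)+w[1]*np.sin(YAW),-w[0]*np.sin(YAW)+w[1]*np.cos(YAW),w[2])
E
python3 - <<'E'
from h import *
s=ctrl.get_state();print(s["contact_force"],s["wrist_torque"]);look("l1.png")
E
```

```text
[-9.1032 -1.6069 12.5661] [0.1484 1.3446 0.2428]
bar 0.67 0.1353716514384373 0.004733531187955442 -0.00683854326444145
bar 0.7 0.09263970778534229 0.0023565759339558724 -0.00606209099680103
```

View pics/l1.png

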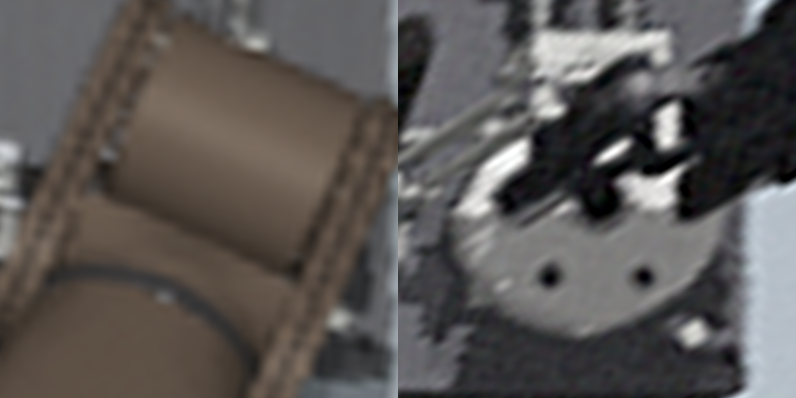

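The side view shows the cover turning 1:1 with the fingers, with holes at about 148° and 211°, which is 22° of turn. The force is up to 12.6 N with some sideways strain, so I ease both and carry on.

Scaled: -1 mm / 800 = -0.0013, -0.6 mm / 800 = -0.0008, 9 degrees / 180 = 0.05.

Emit:
send_rows(
  rows="0 0 0.0056 -0.0008 0 -0.0004 0.6;0 0 0.0167 -0.0013 0 -0.0006 0.6;0 0 0.0333 -0.0013 0 -0.0006 0.6;0 0 0.05 -0.0013 0 -0.0006 0.6",
)

```text
time: 11.6
eef_pos: [0.5497, -0.0473, 0.0703]
tcp_rot: [1.0, 0.02, -0.0, 0.0]
contact_force: [-3.5, -3.4, 7.1]
opening: 0.797
finger_force: 3.0
```

Scaled: 0.4 mm / 800 = 0.0005, 0.3 mm / 800 = 0.0004, 20 degrees / 180 = 0.1111.

Emit:
send_rows(
  rows="0 0 0.0111 0 0 0.0004 0.6;0 0 0.0278 0 0.0003 0.0005 0.6;0 0 0.0444 0 0.0003 0.0005 0.6;0 0 0.0611 0 0.0003 0.0005 0.6;0 0 0.0778 0 0.0003 0.0005 0.6;0 0 0.0944 0 0.0003 0.0005 0.6;0 0 0.1111 0 0.0003 0.0005 0.6",
)

```text
time: 12.48
eef_pos: [0.5502, -0.0467, 0.0703]
tcp_rot: [0.988, -0.155, 0.0, -0.0]
contact_force: [-2.5, 2.7, 7.4]
opening: 0.803
finger_force: 3.7
```

Scaled: -6 mm / 800 = -0.0075, -5 mm / 800 = -0.0063, -40 degrees / 180 = -0.2222.

Emit:
send_rows(
  rows="0 0 0 0 0 -0.0025 0.6;0 0 0 0 0 -0.0063 0.6;0 0 -0.05 0 0 -0.0075 0.6;0 0 -0.1 0 0 -0.0075 0.6;0 0 -0.15 0 0 -0.0075 0.6;0 0 -0.2 0 0 -0.0075 0.6;0 0 -0.2222 0 0 -0.0075 0.6;0 0 -0.2222 0 0 -0.0075 0.6",
)

```text
time: 13.48
eef_pos: [0.5496, -0.0471, 0.0748]
tcp_rot: [0.981, 0.193, -0.0, -0.0]
contact_force: [-0.9, -1.0, 0.1]
opening: 0.799
finger_force: 0.0
```

Run:
```python
from h import *
look("l2.png");goto([.5502,-.0465,.0720],103)
```

```text
bar 0.63 0.11831780336778146 0.003978107797368565 -0.007052088304050151
bar 0.48 0.08952305364779169 0.00517671878759458 -0.007835015493772017
pos [ 0.5495 -0.0469  0.0748] toolz [-0.0007 -0.     -1.    ] tooly fixt ang -77.05912417638677 q6 0.9137179083498939
MOVE rotz -0.1 shift mm [ 0.7691 -0.1564  2.8492] F [ 0.2102 -1.0138 -0.422 ] t 13.675 op 0.7994673874555001
```

View pics/l2.png

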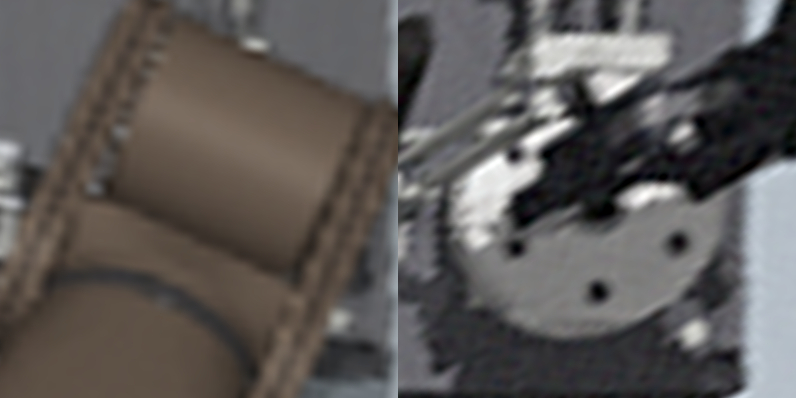

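The side view shows holes at about 119°, 180° and 242°, so the flat is now at +30° and 30° remain. I'll touch down again.

Scaled: 5.5 mm / 800 = 0.0069, 5.2 mm / 800 = 0.0065.

Emit:
send_rows(
  rows="0 0 0 0.0005 -0.0003 0.0019 0.6;0 0 0 0.001 -0.0003 0.0038 0.6;0 0 0 0.001 -0.0003 0.0045 0.6;0 0 0 0.001 -0.0003 0.0053 0.6;0 0 0 0.001 -0.0003 0.006 0.6;0 0 0 0.001 -0.0003 0.0065 0.6;0 0 0 0.001 -0.0003 0.0069 0.6;0 0 0 0.001 -0.0003 0.0069 0.6",
)

```text
time: 14.68
eef_pos: [0.5499, -0.0465, 0.0703]
tcp_rot: [0.981, 0.194, -0.001, -0.0]
contact_force: [-8.5, -1.5, 5.7]
opening: 0.798
finger_force: 3.0
```

Scaled: -0.8 mm / 800 = -0.001, -0.5 mm / 800 = -0.0006, 7 degrees / 180 = 0.0389.

Emit:
send_rows(
  rows="0 0 0 -0.0006 0 0.0004 0.6;0 0 0.0056 -0.001 -0.0003 0.0006 0.6;0 0 0.0222 -0.001 -0.0003 0.0006 0.6;0 0 0.0389 -0.001 -0.0003 0.0006 0.6",
)

```text
time: 15.18
eef_pos: [0.5495, -0.0474, 0.0704]
tcp_rot: [0.991, 0.133, -0.0, 0.001]
contact_force: [-0.2, -3.6, 2.3]
opening: 0.804
finger_force: 0.6
```

Emit:
send_rows(
  rows="0 0 0 0 0 0.0006 0.6;0 0 0 0 0 0.0013 0.6",
)

```text
time: 15.42
eef_pos: [0.5521, -0.0474, 0.0703]
tcp_rot: [0.991, 0.132, 0.003, 0.001]
contact_force: [-1.3, -4.4, 9.7]
opening: 0.801
finger_force: 3.8
```

Scaled: 11 degrees / 180 = 0.0611.

Emit:
send_rows(
  rows="0 0 0.0111 0 0 0 0.6;0 0 0.0278 0 0 0 0.6;0 0 0.0444 0 0 0 0.6;0 0 0.0611 0 0 0 0.6",
)

```text
time: 15.92
eef_pos: [0.5517, -0.0471, 0.0703]
tcp_rot: [0.999, 0.037, 0.002, 0.001]
contact_force: [-2.6, -4.1, 8.5]
opening: 0.797
finger_force: 4.2
```

Scaled: 12 degrees / 180 = 0.0667.

Emit:
send_rows(
  rows="0 0 0.0167 0 0 0 0.6;0 0 0.0333 0 0 0 0.6;0 0 0.05 0 0 0 0.6;0 0 0.0667 0 0 0 0.6",
)

```text
time: 16.42
eef_pos: [0.5518, -0.0469, 0.0703]
tcp_rot: [0.998, -0.069, 0.002, 0.0]
contact_force: [-1.9, 0.7, 8.4]
opening: 0.804
finger_force: 4.4
```

Run:
```python
from h import *
look("l3.png");goto([.5502,-.0465,.0720],103)
```

```text
bar 0.42 0.08247291625282135 0.5775992896286013 -0.033433404083513675
bar 0.69 0.10124641781550181 0.007428765455740206 -0.007866927807111443
pos [ 0.5518 -0.0468  0.0703] toolz [ 0.0046 -0.0005 -1.    ] tooly fixt ang -107.09861079970472 q6 1.4381655214735558
MOVE rotz -30.1 shift mm [-1.6465 -0.0986 -1.6954] F [-1.8335 -0.7338  8.7667] t 16.625 op 0.8019949972043069
```

View pics/l3.png

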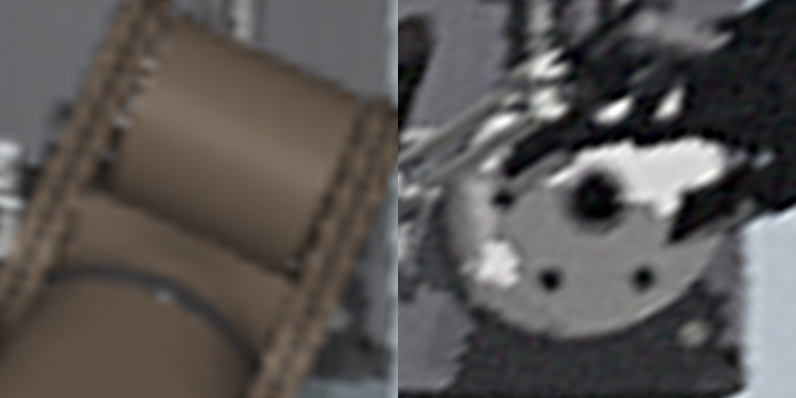

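The holes sit at about 90°, 149° and 210.5°, so the flat is within 1° of square. I lift off and move aside towards the clamp handle's approach side, which lets the bar settle and clears the view.

Scaled: -180 mm / 800 = -0.225, -150 mm / 800 = -0.1875.

Emit:
send_rows(
  rows="0 0 0 0 0 -0.0019 0.6;0 0 0 0 0 -0.0063 0.6;0 0 0 0 0 -0.0188 0.6;0 0 0 0 0 -0.0438 0.6;0 0 0 0 0 -0.0875 0.4;0 0 0 0 0 -0.1375 0;0 0 0 0 0 -0.1875 -0.5;0 0 0 0 0 -0.225 -1",
)

```text
time: 17.62
eef_pos: [0.5496, -0.0458, 0.2505]
tcp_rot: [0.998, -0.067, 0.001, -0.001]
contact_force: [0.1, 0.9, 0.2]
opening: 0.082
finger_force: 0.0
```

Run:
```python
from h import *
look("l4.png");goto(fix(.125,0,.18),0)
```

```text
bar 0.41 0.14842618618986111 0.0030812087877870008 -0.0070813458792729975
bar 0.71 0.08275572353300419 -0.0018867851543635586 -0.00793578840397962
pos [ 0.5494 -0.046   0.2482] toolz [ 0.0002  0.0007 -1.    ] tooly fixt ang -107.01017985081394 q6 1.437174110644869
MOVE rotz 73.0 shift mm [ -34.8225 -119.8863    9.7994] F [-0.3577 -0.5632 -1.292 ] t 17.825 op 0.0018376517244448182
```

View pics/l4.png

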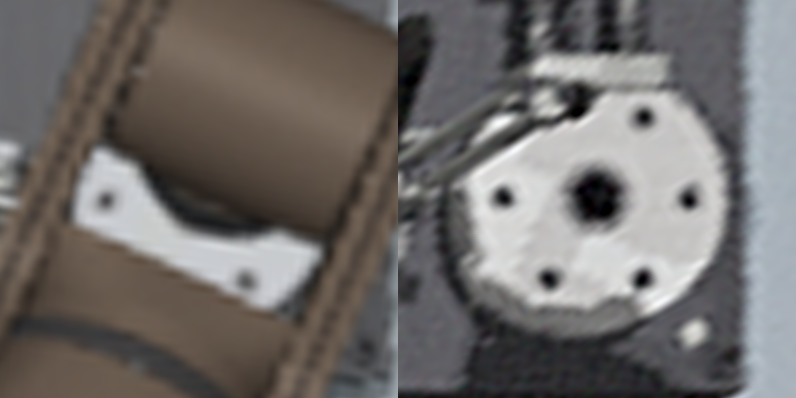

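The side view shows the bar has dropped in by about 8 mm and lies flush along the flat, with the holes at 90°, 150° and 210°. Now the clamp: I move to the cover side of the handle with the gripper shut.

Scaled: -120 mm / 800 = -0.15, -105 mm / 800 = -0.1313, -80 degrees / 180 = -0.4444.

Emit:
send_rows(
  rows="0 0 -0.0556 -0.0063 -0.0188 0 -1;0 0 -0.1111 -0.0113 -0.0375 0 -1;0 0 -0.1667 -0.0163 -0.0563 0 -1;0 0 -0.2222 -0.0225 -0.075 0 -1;0 0 -0.2778 -0.0275 -0.0938 0 -1;0 0 -0.3333 -0.0325 -0.1125 0 -1;0 0 -0.3889 -0.0388 -0.1313 0 -1;0 0 -0.4444 -0.0438 -0.15 0 -1",
  grip_force=40,
)

```text
time: 18.82
eef_pos: [0.5296, 0.0779, 0.2454]
tcp_rot: [0.806, 0.592, -0.002, -0.002]
contact_force: [-0.0, 0.9, -0.4]
opening: 0.001
finger_force: 0.0
```

Scaled: -27 degrees / 180 = -0.15.

Emit:
send_rows(
  rows="0 0 -0.05 0 0 0 -1;0 0 -0.1 0 0 0 -1;0 0 -0.15 0 0 0 -1;0 0 -0.15 0 0 0 -1",
)

```text
time: 19.32
eef_pos: [0.53, 0.0773, 0.2458]
tcp_rot: [0.648, 0.761, -0.001, -0.002]
contact_force: [0.6, -0.5, 0.3]
opening: 0.001
finger_force: 0.0
```

Run:
```python
from h import *
goto(fix(.127,0,.022+.108),0)
T=ctrl.read_camera("top");S=ctrl.read_camera("side")
for P in(T,S):
    for t in("clamp_grip","clamp_arm"):
        for r in ctrl.look_for(P,t)[:1]:
            w=world(P,r["position"])-C;print(t,r["p"],w[0]*np.cos(YAW)+w[1]*np.sin(YAW),-w[0]*np.sin(YAW)+w[1]*np.cos(YAW),w[2])
a=S["color"][130:270,170:330];b=T["color"][150:230,220:320]
cv2.imwrite("pics/c1.png",np.hstack([cv2.resize(a,(480,420)),cv2.resize(b,(320,420))])[:,:,::-1])
```

```text
pos [0.53   0.0773 0.2458] toolz [-0.0044  0.0006 -1.    ] tooly fixt ang -0.12771221989700798 q6 -0.20509102938452572
MOVE rotz -0.1 shift mm [ 1.9121  1.2618 57.2965] F [ 0.5575 -0.4773  0.26  ] t 19.325 op 0.000773867608385938
clamp_arm 0.25 -0.16464280650554047 -0.3513675807677466 -0.036349441056508086
clamp_grip 0.59 0.00019244645375498907 0.08962336626673581 0.06619758778261148
clamp_arm 0.65 -0.0035828537426916586 0.15739016753074167 0.09862331452653242
```

View pics/c1.png

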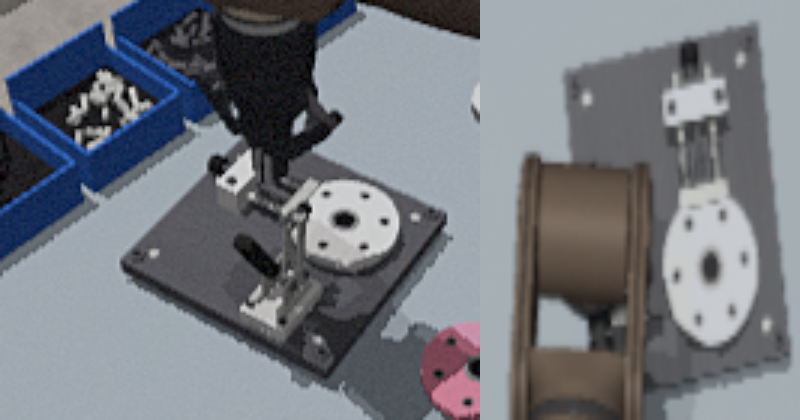

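The gripper stands on the cover side of the open handle, and the top view confirms the bar is flush on the flat. I lower the fingertips, then sweep the handle down its arc.

Scaled: 57 mm / 800 = 0.0713, 56 mm / 800 = 0.07.

Emit:
send_rows(
  rows="0 0 0 0.0025 0.0016 0.0175 -1;0 0 0 0.0025 0.0016 0.035 -1;0 0 0 0.0025 0.0016 0.0525 -1;0 0 0 0.0025 0.0016 0.0675 -1;0 0 0 0.0025 0.0016 0.0713 -1;0 0 0 0.0063 0.0016 0.07 -1;0 0 0 0.0113 0.0016 0.0688 -1;0 0 0 0.0163 0.0016 0.0688 -1",
)

```text
time: 20.62
eef_pos: [0.5307, 0.0904, 0.194]
tcp_rot: [0.648, 0.762, 0.001, 0.001]
contact_force: [0.2, -0.9, -0.2]
opening: -0.002
finger_force: 0.0
```

Run:
```python
from h import *
goto(fix(.158,0,.022+.0999),0)
```

```text
pos [0.5307 0.0904 0.194 ] toolz [ 0.0016  0.0001 -1.    ] tooly fixt ang -0.029797262631486632 q6 -0.18159608097523033
MOVE rotz -0.0 shift mm [20.1395 -1.8763 13.5776] F [ 0.1663 -0.915  -0.1532] t 20.625 op -0.0020337247518002724
```

Scaled: 33 mm / 800 = 0.0413, -1.9 mm / 800 = -0.0024.

Emit:
send_rows(
  rows="0 0 0 0.0075 -0.0019 0.005 -1;0 0 0 0.0163 -0.0024 0.01 -1;0 0 0 0.025 -0.0024 0.0175 -1;0 0 0 0.0338 -0.0024 0.0238 -1;0 0 0 0.0413 -0.0024 0.03 -1",
)

```text
time: 21.25
eef_pos: [0.5234, 0.1228, 0.1688]
tcp_rot: [0.648, 0.762, 0.0, 0.0]
contact_force: [2.2, -2.2, 2.3]
opening: 0.001
finger_force: 1.4
```

Run:
```python
from h import *
goto(fix(.1813,0,.022+.0764),0)
```

```text
pos [0.5234 0.1228 0.1688] toolz [ 0.0009 -0.0003 -1.    ] tooly fixt ang -0.019990645043188593 q6 -0.12007676974980046
MOVE rotz -0.0 shift mm [10.3462  0.1921 11.8654] F [ 2.1979 -2.1677  2.257 ] t 21.25 op 0.0009542074939023341
```

Scaled: 52 mm / 800 = 0.065, 48 mm / 800 = 0.06.

Emit:
send_rows(
  rows="0 0 0 0.0069 0 0.0075 -1;0 0 0 0.0129 0 0.015 -1;0 0 0 0.0188 0 0.0238 -1;0 0 0 0.0233 0 0.0325 -1;0 0 0 0.0269 0 0.0425 -1;0 0 0 0.03 0 0.0525 -1;0 0 0 0.0319 0 0.06 -1;0 0 0 0.0331 0 0.065 -1",
)

```text
time: 22.25
eef_pos: [0.5184, 0.1486, 0.1164]
tcp_rot: [0.648, 0.762, -0.0, -0.001]
contact_force: [-0.6, 1.1, 2.9]
opening: 0.001
finger_force: 1.4
```

Scaled: 6.5 mm / 800 = 0.0081, 5.5 mm / 800 = 0.0069.

Emit:
send_rows(
  rows="0 0 0 0.0006 0 0.0025 -1;0 0 0 0.0013 0 0.005 -1;0 0 0 0.0013 0 0.0069 -1;0 0 0 0.0013 0 0.0081 -1",
)

```text
time: 22.75
eef_pos: [0.5183, 0.1495, 0.1104]
tcp_rot: [0.648, 0.762, -0.0, -0.0]
contact_force: [-1.1, 1.2, 3.4]
opening: 0.002
finger_force: 1.3
```

Scaled: 2 mm / 800 = 0.0025, 1 mm / 800 = 0.0013.

Emit:
send_rows(
  rows="0 0 0 0 0 0.0013 -1;0 0 0 0 0 0.0025 -1;0 0 0 0 0 0.0025 -1",
)

```text
time: 23.12
eef_pos: [0.5187, 0.1494, 0.1086]
tcp_rot: [0.648, 0.762, -0.0, 0.0]
contact_force: [-1.1, 1.3, 2.7]
opening: -0.001
finger_force: 1.2
```

Scaled: 3 mm / 800 = 0.0038, 2 mm / 800 = 0.0025.

Emit:
send_rows(
  rows="0 0 0 0 0 0.0013 -1;0 0 0 0 0 0.0025 -1;0 0 0 0 0 0.0038 -1;0 0 0 0 0 0.0038 -1",
)

```text
time: 23.62
eef_pos: [0.5189, 0.1495, 0.1079]
tcp_rot: [0.648, 0.762, -0.001, -0.0]
contact_force: [-7.4, 0.4, 14.8]
opening: 0.001
finger_force: 7.1
```

Scaled: 1.8 mm / 800 = 0.0023, 1 mm / 800 = 0.0013.

Emit:
send_rows(
  rows="0 0 0 -0.0006 0 0.0013 -1;0 0 0 -0.0006 0 0.0023 -1;0 0 0 -0.0006 0 0.0023 -1",
)

```text
time: 24.0
eef_pos: [0.519, 0.1495, 0.1077]
tcp_rot: [0.648, 0.762, -0.0, -0.001]
contact_force: [-11.4, 1.2, 21.8]
opening: 0.001
finger_force: 10.7
```

Hard stop at 22 N with no further travel. I lift off and check.

Scaled: 160 mm / 800 = 0.2, -140 mm / 800 = -0.175.

Emit:
send_rows(
  rows="0 0 0 0 0 -0.0038 -1;0 0 0 0 0 -0.01 -1;0 0 0 0 0 -0.0313 -1;0 0 0 0 0 -0.075 -1;0 0 0 0.025 0 -0.125 -1;0 0 0 0.075 0 -0.1625 -1;0 0 0 0.1375 0 -0.175 -1;0 0 0 0.2 0 -0.175 -1",
)

```text
time: 25.0
eef_pos: [0.4938, 0.3084, 0.2466]
tcp_rot: [0.648, 0.762, 0.002, 0.001]
contact_force: [1.2, -0.1, -0.9]
opening: -0.0
finger_force: 0.0
```

Run:
```python
from h import *
T=ctrl.read_camera("top");S=ctrl.read_camera("side")
print(ctrl.get_state()["contact_force"])
a=S["color"][130:270,170:330];b=rect(T,C,YAW,.085,3500)
cv2.imwrite("pics/c2.png",np.hstack([cv2.resize(a,(480,420)),cv2.resize(b,(320,420))])[:,:,::-1])
```

```text
[ 0.9512 -0.2274 -0.9404]
```

View pics/c2.png

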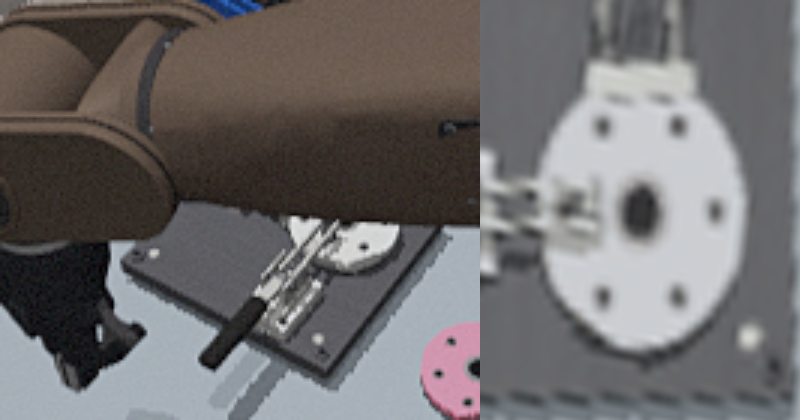

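The handle lies level, the arm and foot are on the cover, and the bar is flush on the square flat (holes at ±30°, −90° and so on). The robot is clear, so I hand in.

```bash
python3 -c "
from plant import ctrl
print(ctrl.sign_off())"
```

```text
the job is handed in; nothing more can be done
None
```

The job is handed in at about 25 s: I turned the cover about 80°, the bar dropped in flush along the flat, and I pushed the clamp handle down to its stop with the foot on the cover. The last pictures agree, and no verdict came back.

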